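# Hang the mesh door on its lift-off hinges

### The job

Lift the mesh door out of the wooden stand and hang it back on the bench cabinet: hold it open and lower both its hinge knuckles together onto the two hinge pins until it is fully seated, lowering it gently, feeling for the pins and never forcing or dropping it, because the pins are not exactly in their drawn place. Then swing the door shut against its stop and let go; leave the other things on the bench and on the cabinet where they are.

Things in the scene. Friction and masses are not known exactly. Their poses are not given: they have to be found in the camera images.
- cabinet: Mustard steel bench cabinet, fixed, 150 deep (x) x 220 wide (y) x 228 high. Origin under its centre, on the bench; z up. The open front faces its own -x (front face x=-75); the hinge side is -y. A 3 mm steel hinge bar on the front at the hinge side (z 10 to 218) carries two lower hinge halves, 18 across, 28 tall, each with an upright pin, both pins on one vertical line.
- hinge_lower (a point): Mid-slot place of the lower pin's foot, the shoulder where the door's lower knuckle rests: cabinet frame x=-95, y=-100, z=36. Pin 8 across, 24 tall, flat tip with a 1.2 mm chamfer. The bar is clamped immovably by screws somewhere along its slots, so both pins really stand up to 12 mm either way from this along the cabinet's y (together); in x they are true.
- hinge_upper (a point): Mid-slot place of the upper pin's foot: cabinet frame x=-95, y=-100, z=172; pin tip at z=196. The real upper pin is off along the cabinet's y by the same amount as the lower one.
- lip (a point): Middle of the front edge of the roof lip (cabinet frame x=-86, y=26, z=225): a 6 mm plate, y -58 to +110, jutting 11 mm from the front over part of the shut door's thickness, so the door cannot be lowered on while shut. At 60 to 110 degrees open it clears the lip.
- stop (a point): Middle of the rubber stop strip's front face (cabinet frame x=-81, y=92, z=115; strip 28 wide, z 40 to 190), on which the back of the shut door's free edge rests.
- door: Loose mustard steel mesh door, 0.36 to 0.59 kg. Origin on its hinge axis, level with its lower edge; z up, y to the free edge, x to its back. Frame x 0 to 14, y 12 to 202, z 0 to 195. Seated, its origin is 20 mm above the bench. Shut, its axes match the cabinet's; it opens counter-clockwise from above (90 degrees open: its y along the cabinet's -x). Swings freely, stays where left.
- knuckle_lower (a point): Mouth of the lower hinge knuckle, on its axis (door frame 0, 0, z=16): upright steel tube, 20 outside, 11 bore (about 1.5 mm play all round the pin), 28 tall, open at both ends.
- knuckle_upper (a point): Mouth of the upper knuckle, a like tube (door frame 0, 0, z=152).
- door_grip (a point): Middle of the door's top rail, on its upper face (door frame x=7, y=107, z=195), above the centre of mass. The solid rail, 14 thick and 22 high, runs from y=12 to 202 and can be pinched across anywhere along it.
- knob (a point): Tip of the small steel knob, 20 across, 22 mm out from the front face near the free edge (door frame x=-22, y=194, z=100).
- stand: Fixed wooden panel stand, base 100 (x) x 170 (y) x 14 high; two pairs of cheeks up to z=60 at y=-55 and +55 leave a slot along y, 18 wide. z up, origin under its centre. The door stands upright in the slot, its lower edge 14 mm above the bench, its axes parallel to the stand's.
- pigment_jar: Bystander: amber jar, 58 across, 85 high, origin under its centre.
- stone_blank: Bystander: stepped block of red pipestone, 85 x 50 x 52 high, origin under its centre.
- stone_bowl: Bystander: shallow carved stone bowl, 68 across, 30 high, standing on the rear half of the cabinet's roof; origin under its centre.
Mind the look-alikes: they are no part of the job. There is more than one size of the door; the one meant has the size given above.

How it is judged:
By the outcome, as a careful person would: the job done as asked, in the order asked, and still so for the second after the job is handed in, with the robot touching nothing.
It also fails if it takes over 72 s, if anything falls off the work surface, if the arm or the gripper's body presses on something with over 40 N, if the wrist force passes 120 N, or if a joint passes its speed limit or range.

### The arm

A 7-joint arm with a two-finger parallel gripper is mounted at the origin on the work surface. World frame = base frame: x ahead of the robot, y to its left, z up, the work surface at z = 0. Lengths are in mm, angles in rad, forces in N, time in s.
With the tool pointing down it reaches from about 350 to 900 mm from the base axis. Payload 8.1 kg.
Tool frame: the origin (TCP) lies at the very end of the fingers, on their centre line; the grasp point (between the pads) lies 19 mm behind it (bot.grip_depth is the distance from the TCP to the grasp point, in mm); z points along the fingers, y is the line along which they close (so a half turn about z gives the same grasp; the last joint's range is limited). The gripper opens to 85 mm and grips with 20 to 120 N. Pads are 22 mm wide; open, the fingers measure 114 mm over their backs; the gripper's body (76 mm by 85 mm) begins 54 mm behind the grasp point. The pads swing forward as they close: fully open they stand 13 mm farther back than shut.
Start: joints at [-1.39, 0.434, 0.025, 1.573, -0.012, 1.134, -0.075], TCP at [175.031, 600.005, 231.323] pointing down, gripper open.
Joint ranges: [-2.62, 2.62], [-0.44, 2.09], [-1.27, 1.32], [0.08, 2.57], [-1.32, 4.46], [0.12, 2], [-2.74, 2.74]. Speed limits (rad/s): [2.22, 2.22, 3.01, 3.01, 3.14, 3.14, 3.14].

### API

Orientations are given as a rotation vector (axis times angle).
In Python, from plant import bot gives the robot as it stands.
- The arm moves only by the tool move_arm, never from a script. Its argument "motion" is a list that holds one entry, the list of rows, each a list of 7 numbers: the opening, from 0 (shut) to 1 (fully open), then the shift along the world's x, y, z in m, then the turn, a rotation vector about the world's x, y, z in degrees. In form: [[[grip, x, y, z, rx, ry, rz], ...]]. A call has 1 to 12 rows; each row shifts and turns the commanded pose from where the row before left it; what a row does not reach is not made up. A row lasts 1/12 s, in which the tool goes at most 41.7 mm and 7.16 degrees, less where a joint would pass 70% of its speed; a pose out of reach is approached as far as the arm can. A call with a gripper value outside its range is refused whole. The fingers move at their own pace and stop on an object; "grip_force" is the grip in N (left out, the last holds). Time passes only in rows, so rows that do not move let the fingers close. It gives the time, the measured TCP pose, the force, the opening and the grip force at its end, in the units of the state.
- bot.observe(): the state, without advancing time (a new reading comes with each control period).
- bot.grab_frame(name): name is "scene" or "top" or "wrist"; returns (picture, depth): 420x560x3 uint8, blue, green, red; 420x560 float32, mm along the optical axis (not along the pixel's ray), 0 where there is no reading.
- bot.camera_params(name): a dict with "K" (3x3 intrinsics, pixels), "k1" (the pictures are not rectified: a ray, as slopes to the right and down, at radius r is drawn at 1 + k1 r^2 times it, then the intrinsics apply), "position" and "attitude" of the camera in the world. Camera axes: x right, y up, looking along -z (the intrinsics and any distortion apply to the point x, -y, -z); pixel columns grow to the right and rows downward; lengths in mm; the calibration is good to about 2 mm. A picture is of the moment at which its call begins: read the wrist's pose just before it. camera_params takes no time and is no camera call; for the wrist camera it gives the pose at the moment of the call.
- bot.job_done(): hands the job in; it is judged then, once.
The state is a dict: "time_s": time; "qpos": joint angles; "qvel": joint speeds; "joint_torque": joint torques, N m; "position": TCP position; "ee_rot": TCP orientation; "ft_force": force on the tool from outside, world axes, zero at the start; "moment": the same for the moment, N m; "width": finger opening in mm; "gripper_force": force on a finger pad.
Only numpy, scipy, OpenCV 4.12 (cv2) and the standard library are available. Lean on these libraries where they do the work, as an engineer would, in place of code of your own. Each camera call takes 0.05 s, during which the arm holds its last target. There are 200 camera calls.

## Working session

There is one attempt and no reset: what is moved stays moved. The work goes in short steps, Python scripts to look and compute and a tool call to move; the robot and the scene stay as the last step left them, time stands still between calls to the robot, and variables do not carry over. Pictures are saved under pics/ and viewed, at most 10 in all, crops included, and the job is handed in when it is done.

Besides the shell and the picture viewer there is one more tool, called as name(argument=value, ...) on one line, values as JSON. move_arm: Moves the arm, as the interface text tells. Its arguments: {"type":"object","properties":{"motion":{"type":"array"},"grip_force":{"type":"number"}},"required":["motion"]}

```bash
mkdir -p pics
cat > h.py <<'E'
import numpy as np, cv2
from scipy.spatial.transform import Rotation as R
from plant import bot
def att(p):
    a=np.array(p["attitude"],float)
    return a if a.shape==(3,3) else (R.from_rotvec(a) if a.size==3 else R.from_quat(a)).as_matrix()
def ray(p,u,v):
    K=np.array(p["K"]);x=np.array([(u-K[0,2])/K[0,0],(v-K[1,2])/K[1,1]]);s=x.copy()
    for _ in range(20): s=x/(1+p["k1"]*(s@s))
    return att(p)@np.array([s[0],-s[1],-1.])
def pt(p,d,u,v):
    return np.array(p["position"])+ray(p,u,v)*d
def cloud(p,d):
    K=np.array(p["K"]);v,u=np.mgrid[:d.shape[0],:d.shape[1]]
    x=np.stack([(u-K[0,2])/K[0,0],(v-K[1,2])/K[1,1]],-1);s=x.copy()
    for _ in range(20): s=x/(1+p["k1"]*(s**2).sum(-1,keepdims=True))
    c=np.concatenate([s[...,:1],-s[...,1:],-np.ones_like(s[...,:1])],-1)*d[...,None]
    return c@att(p).T+np.array(p["position"])
def onz(p,u,v,z):
    r=ray(p,u,v);o=np.array(p["position"]);return o+r*(z-o[2])/r[2]
def proj(p,P):
    c=att(p).T@(np.array(P)-np.array(p["position"]));s=np.array([c[0],-c[1]])/-c[2]
    s=s*(1+p["k1"]*(s@s));K=np.array(p["K"]);return K[0,0]*s[0]+K[0,2],K[1,1]*s[1]+K[1,2]
E
python3 - <<'E'
from h import *
for n in("scene","top"):
    p=bot.camera_params(n);im,d=bot.grab_frame(n);cv2.imwrite(f"pics/{n}0.png",im);np.savez(f"{n}0.npz",im=im,d=d);print(n,p)
s=bot.observe();print(s["position"],s["ee_rot"],s["time_s"],s["width"])
E
```

```text
scene {'K': array([[389.40836687,   0.        , 283.83734071],
       [  0.        , 389.40836687, 209.32259398],
       [  0.        ,   0.        ,   1.        ]]), 'k1': -0.08545158127793548, 'position': array([1005.05888796,  105.30341732,  989.08854228]), 'attitude': array([0.40406274, 0.46441055, 1.65780856])}
top {'K': array([[494.48482428,   0.        , 275.9705154 ],
       [  0.        , 494.48482428, 218.51152175],
       [  0.        ,   0.        ,   1.        ]]), 'k1': 0.051128372748751164, 'position': array([ 272.32561911,   66.02579019, 1444.52912986]), 'attitude': array([ 0.1583394 , -0.14812193, -1.5578679 ])}
[174.91284448 599.55759161 230.60419455] [-4.44358669e-01 -3.10992721e+00  2.21568728e-03] 0.1 85.62590551896
```

View pics/scene0.png

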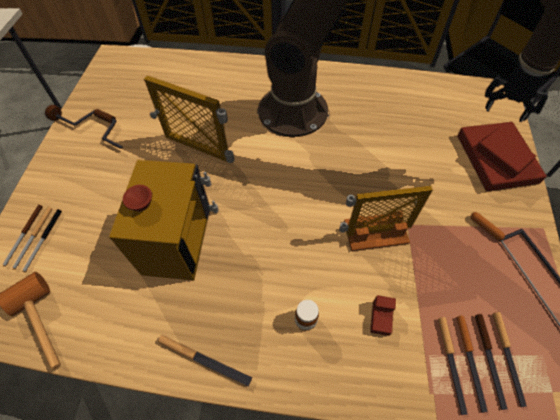

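View pics/top0.png

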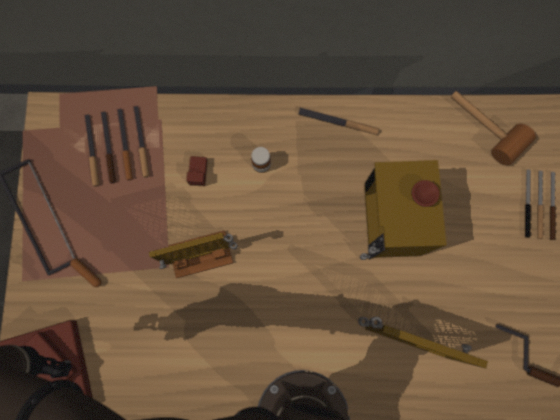

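The door in the stand is at scene (388,215) / top (192,248). A second door, larger-looking, stands at scene (190,118) / top (425,342). The cabinet is at scene (165,220) / top (405,208), with its hinge pins at top (372,250). I'll measure these from the depth images.

```bash
cat > m.py <<'E'
from h import *
C={}
for n in("scene","top"):
    z=np.load(n+"0.npz");p=bot.camera_params(n);C[n]=(p,z["im"],z["d"],cloud(p,z["d"]))
def box(n,u0,u1,v0,v1,zlo,zhi):
    P=C[n][3][v0:v1,u0:u1].reshape(-1,3);return P[(P[:,2]>zlo)&(P[:,2]<zhi)]
def rep(t,Q):
    r=cv2.minAreaRect(Q[:,:2].astype(np.float32));print(t,len(Q),"z med",np.median(Q[:,2]).round(1),np.percentile(Q[:,2],[2,98]).round(1),"c",np.round(r[0],1),"size",np.round(r[1],1),"ang",round(r[2],2),"box",cv2.boxPoints(r).round(0).tolist())
b={"stand door":{"scene":(340,440,175,255),"top":(140,245,225,285)},"other door":{"scene":(140,240,70,170),"top":(350,500,300,375)},"cab":{"scene":(110,222,155,285),"top":(355,455,150,270)}}
for k,w in b.items():
    for n,(u0,u1,v0,v1) in w.items():
        Q=box(n,u0,u1,v0,v1,12,400);print(k,n,"z hi pct",np.percentile(Q[:,2],[50,80,90,95,99]).round(1))
for n in C: 
    rep("rail "+n,box(n,*b["stand door"][n],196,225)); rep("roof "+n,box(n,*b["cab"][n],220,236)); rep("bowl "+n,box(n,*b["cab"][n],240,275))
    rep("other "+n,box(n,*b["other door"][n],200,400))
a=C["scene"][1]; t=C["top"][1]
A=cv2.resize(a[170:260,330:440],None,fx=3.5,fy=3.5,interpolation=2);B=cv2.resize(a[150:290,105:225],None,fx=2.3,fy=2.3,interpolation=2)
D=cv2.resize(t[220:285,140:250],None,fx=3.5,fy=3.5,interpolation=2);E=cv2.resize(t[230:270,350:400],None,fx=6,fy=6,interpolation=2)
o=np.zeros((600,800,3),np.uint8)
for i,(x,y) in zip((A,B,D,E),((0,0),(400,0),(0,330),(400,330))): o[y:y+i.shape[0],x:x+i.shape[1]]=i[:600-y,:800-x]
cv2.imwrite("pics/crop1.png",np.clip(o*1.5,0,255).astype(np.uint8))
E
python3 m.py
```

```text
stand door scene z hi pct [ 84.8 190.8 206.5 208.3 210.1]
stand door top z hi pct [ 61.8 203.2 208.7 210.6 213.4]
other door scene z hi pct [178.2 231.5 249.2 251.1 252.9]
other door top z hi pct [247.9 251.8 253.1 254.1 256.1]
cab scene z hi pct [226.1 228.5 229.7 250.  257.9]
cab top z hi pct [226.8 229.7 232.2 252.9 258.5]
rail scene 555 z med 207.2 [196.7 210.8] c [453.6 291. ] size [ 16.5 210.2] ang 15.55 box [[417.0, 390.0], [474.0, 188.0], [490.0, 192.0], [433.0, 394.0]]
roof scene 4781 z med 227.6 [223.9 230.5] c [ 557.4 -260.4] size [223.3 164.1] ang 2.1 box [[443.0, -183.0], [449.0, -346.0], [672.0, -338.0], [666.0, -174.0]]
bowl scene 613 z med 254.8 [241.9 259.6] c [ 575.1 -290.8] size [68.5 66.8] ang 27.25 box [[529.0, -277.0], [560.0, -336.0], [621.0, -305.0], [590.0, -245.0]]
other scene 1635 z med 230.2 [202.9 252.9] c [ 303.8 -260.1] size [342.1 228. ] ang 16.31 box [[108.0, -199.0], [172.0, -418.0], [500.0, -321.0], [436.0, -103.0]]
rail top 472 z med 208.4 [198.1 213.9] c [450.8 293.1] size [ 22.7 206.5] ang 13.01 box [[417.0, 391.0], [463.0, 190.0], [485.0, 195.0], [439.0, 396.0]]
roof top 4831 z med 227.4 [222.5 232.5] c [ 556.6 -260.3] size [220.7 162.1] ang 2.37 box [[443.0, -184.0], [450.0, -346.0], [670.0, -337.0], [664.0, -175.0]]
bowl top 568 z med 254.3 [242.5 261.2] c [ 574.1 -290.2] size [66.4 64.7] ang 63.78 box [[530.0, -306.0], [588.0, -334.0], [618.0, -275.0], [560.0, -246.0]]
other top 1052 z med 250.4 [210.  255.8] c [ 214.1 -281.8] size [274.4  31.1] ang 68.33 box [[149.0, -404.0], [178.0, -415.0], [279.0, -160.0], [250.0, -149.0]]
```

View pics/crop1.png

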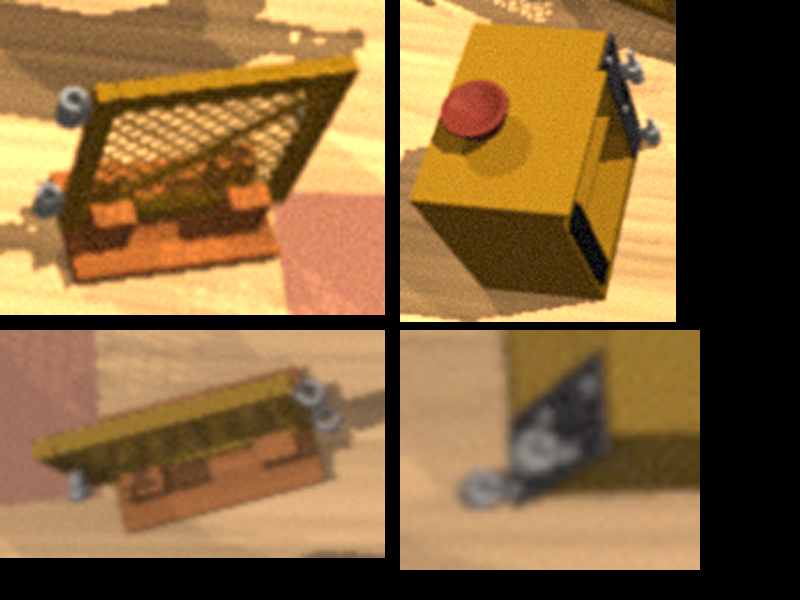

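The stand door has its top at z≈208 and its rail is about 200 long, which fits the given 14+195=209. The other door is too big (z≈252, 274 long). Hinge end of the stand door is at low y and its knob faces -x, so its yaw is about +14°. The cabinet's front faces world +y. I'll move above the rail.

move_arm(motion=[[[1, 0.0231, -0.0257, 0.006, 0, 0, -4.95], [1, 0.0231, -0.0257, 0.006, 0, 0, -4.95], [1, 0.0231, -0.0257, 0.006, 0, 0, -4.95], [1, 0.0231, -0.0257, 0.006, 0, 0, -4.95], [1, 0.0231, -0.0257, 0.006, 0, 0, -4.95], [1, 0.0231, -0.0257, 0.006, 0, 0, -4.95], [1, 0.0231, -0.0257, 0.006, 0, 0, -4.95], [1, 0.0231, -0.0257, 0.006, 0, 0, -4.95], [1, 0.0231, -0.0257, 0.006, 0, 0, -4.95], [1, 0.0231, -0.0257, 0.006, 0, 0, -4.95], [1, 0.0231, -0.0257, 0.006, 0, 0, -4.95], [1, 0.0231, -0.0257, 0.006, 0, 0, -4.95]]], grip_force=60)

```text
time_s: 1.1
position: [452.9, 290.0, 303.5]
ee_rot: [-1.932, -2.477, 0.0]
ft_force: [0.8, 1.2, -0.0]
width: 85.1
gripper_force: 0.0
```

```bash
cat > w.py <<'E'
import sys
from h import *
def look(name):
    s=bot.observe();p=bot.camera_params("wrist");im,d=bot.grab_frame("wrist")
    cv2.imwrite(f"pics/{name}.png",np.clip(im*1.4,0,255).astype(np.uint8));np.savez(name+".npz",im=im,d=d)
    M=R.from_rotvec(s["ee_rot"]).as_matrix()
    print("t",round(s["time_s"],2),"tcp",np.round(s["position"],1),"jaw yaw",round(np.degrees(np.arctan2(M[1,1],M[0,1])),2),"zax",M[:,2].round(3),"F",np.round(s["ft_force"],2),"q",np.round(s["qpos"],2))
    print("cam",np.round(p["position"],1),"look",-att(p)[:,2].round(3))
    return p,im,d,cloud(p,d)
E
python3 - <<'E'
from w import *
p,im,d,P=look("w1")
Q=P.reshape(-1,3)[d.ravel()>0];Q=Q[(Q[:,2]>200)&(Q[:,2]<218)&(abs(Q[:,0]-452)<80)&(abs(Q[:,1]-292)<130)]
r=cv2.minAreaRect(Q[:,:2].astype(np.float32));print(len(Q),np.median(Q[:,2]),r)
v=cv2.fitLine(Q[:,:2].astype(np.float32),cv2.DIST_HUBER,0,.01,.01).ravel();print("line",v,"yaw",np.degrees(np.arctan2(v[1],v[0])))
E
```

```text
t 1.1 tcp [452.9 290.  303.5] jaw yaw 14.1 zax [-0. -0. -1.] F [ 0.8   1.24 -0.02] q [-0.98  0.24  0.39  1.7  -0.1   1.22 -0.32]
cam [435.5 360.8 446.5] look [ 0.068 -0.277 -0.958]
5753 209.40905295524675 ((449.1235656738281, 302.6622619628906), (14.203788757324219, 189.6976318359375), 15.60173225402832)
line [ 2.6860198e-01 -9.6325123e-01  4.4647827e+02  3.1223227e+02] yaw -74.4189
```

View pics/w1.png

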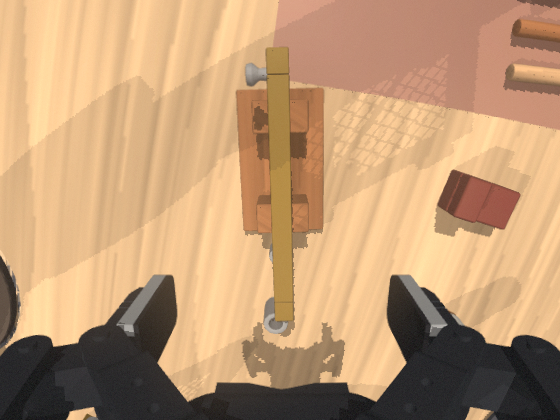

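The rail is 14.2 x 189.7 with its top at z=209.4, centre (449.1, 302.7) and yaw 15.6°, all matching the text. The picture shows the knuckle ring at (278,322), the knob at (252,75) and the jaws straddling the rail. I'll descend and pinch.

move_arm(motion=[[[1, -0.0019, 0.0064, -0.02, 0, 0, 0.75], [1, -0.0019, 0.0064, -0.025, 0, 0, 0.75], [1, 0, 0, -0.03, 0, 0, 0], [1, 0, 0, -0.027, 0, 0, 0], [1, 0, 0, -0.021, 0, 0, 0], [1, 0, 0, 0, 0, 0, 0], [0, 0, 0, 0, 0, 0, 0], [0, 0, 0, 0, 0, 0, 0], [0, 0, 0, 0, 0, 0, 0], [0, 0, 0, 0, 0, 0, 0], [0, 0, 0, 0, 0, 0, 0], [0, 0, 0, 0, 0, 0, 0]]], grip_force=80)

```text
time_s: 2.15
position: [448.8, 304.7, 181.2]
ee_rot: [1.894, 2.506, 0.002]
ft_force: [-5.1, -4.0, 30.8]
width: 12.5
gripper_force: 70.7
```

move_arm(motion=[[[0, 0, 0, 0.002, 0, 0, 0], [0, 0, 0, 0.003, 0, 0, 0], [0, 0, 0, 0.006, 0, 0, 0], [0, 0, 0, 0.01, 0, 0, 0], [0, 0, 0, 0.012, 0, 0, 0], [0, 0, 0, 0.015, 0, 0, 0], [0, 0, 0, 0.015, 0, 0, 0], [0, 0, 0, 0.015, 0, 0, 0], [0, 0, 0, 0.015, 0, 0, 0], [0, 0, 0, 0.01, 0, 0, 0], [0, 0, 0, 0, 0, 0, 0], [0, 0, 0, 0, 0, 0, 0]]])

```text
time_s: 3.15
position: [448.5, 304.5, 283.6]
ee_rot: [1.894, 2.506, 0.001]
ft_force: [0.1, 0.1, -5.2]
width: 12.6
gripper_force: 78.1
```

```bash
cat > door.py <<'E'
from w import *
def door(name):
    p,im,d,P=look(name);s=bot.observe();t=np.array(s["position"])
    Q=P.reshape(-1,3)[d.ravel()>0];M=R.from_rotvec(s["ee_rot"]).as_matrix();L=(Q-t)@M  # tool frame
    k=(abs(L[:,1])<22)&(abs(L[:,0])<130)&(abs(L[:,2]+29)<10)
    T=Q[k]
    f=cv2.fitLine(T[:,:2].astype(np.float32),cv2.DIST_HUBER,0,.01,.01).ravel()
    r=cv2.minAreaRect(T[:,:2].astype(np.float32));print("n",len(T),"zmed",np.median(T[:,2]).round(1),"rect",np.round(r[0],1),np.round(r[1],1),round(r[2],2),"line yaw",np.degrees(np.arctan2(f[1],f[0])).round(2))
    # slope of top along rail
    ey=f[:2];a=(T[:,:2]-T[:,:2].mean(0))@ey;print("slope",np.polyfit(a,T[:,2],1).round(4),"a range",a.min(),a.max(),"ey",ey)
    return p,im,d,P
if __name__=="__main__": door(sys.argv[1])
E
python3 door.py w2
```

```text
t 3.15 tcp [448.5 304.5 283.6] jaw yaw 15.84 zax [ 0.001  0.001 -1.   ] F [ 0.11  0.1  -5.19] q [-0.99  0.26  0.37  1.72 -0.1   1.18 -0.31]
cam [428.9 374.6 426.7] look [ 0.078 -0.274 -0.958]
n 16757 zmed 311.8 rect [437.4 332. ] [ 39.8 125.7] 24.51 line yaw -74.31
slope [8.700000e-03 3.120589e+02] a range -57.54750529300351 68.84456601457092 ey [ 0.2704967  -0.96272093]
```

View pics/w2.png

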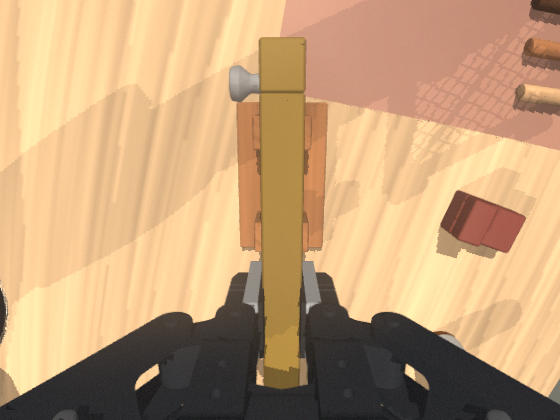

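The door is held level. It weighs about 5.2 N, the rail top is at z=311.8, and it runs down the middle of the picture with the knob at (243,83). Next I'll carry it to a spot beside the cabinet where the wrist camera can see the pins.

move_arm(motion=[[[0, -0.002, -0.012, 0.002, 0, 0, -0.5], [0, -0.004, -0.024, 0.002, 0, 0, -1], [0, -0.0052, -0.0337, 0.001, 0, 0, -1.1], [0, -0.0052, -0.0337, 0.001, 0, 0, -1.1], [0, -0.0052, -0.0337, 0.001, 0, 0, -1.1], [0, -0.0052, -0.0337, 0.001, 0, 0, -1.1], [0, -0.0052, -0.0337, 0.001, 0, 0, -1.1], [0, -0.0052, -0.0337, 0.001, 0, 0, -1.1], [0, -0.0052, -0.0337, 0.001, 0, 0, -1.1], [0, -0.0052, -0.0337, 0.001, 0, 0, -1.1], [0, -0.0052, -0.0337, 0.001, 0, 0, -1.1], [0, -0.0052, -0.0337, 0.001, 0, 0, -1.1]]])

```text
time_s: 4.2
position: [388.8, -70.6, 296.7]
ee_rot: [-2.157, -2.283, 0.001]
ft_force: [1.0, -0.2, -5.0]
width: 12.8
gripper_force: 78.2
```

move_arm(motion=[[[0, -0.0052, -0.0337, 0.001, 0, 0, -0.8], [0, -0.0052, -0.0337, 0.001, 0, 0, -0.5], [0, -0.006, -0.0337, 0.001, 0, 0, 0], [0, -0.006, -0.0337, 0.001, 0, 0, 0], [0, -0.004, -0.022, 0, 0, 0, 0], [0, -0.002, -0.01, 0, 0, 0, 0], [0, 0, 0, 0, 0, 0, 0], [0, 0, 0, 0, 0, 0, 0]]])

```text
time_s: 4.87
position: [361.0, -235.6, 300.7]
ee_rot: [-2.183, -2.257, 0.001]
ft_force: [0.8, 1.3, -5.0]
width: 12.7
gripper_force: 78.2
```

Run:
```python
from w import *
p,im,d,P=look("w3")
print("pred upper pin px",proj(p,[453.7,-174.7,196]),"lower",proj(p,[453.7,-174.7,60]))
Q=P.reshape(-1,3)[d.ravel()>0]
for lo,hi in((186,204),(50,66)):
    k=(Q[:,2]>lo)&(Q[:,2]<hi)&(abs(Q[:,0]-454)<22)&(Q[:,1]>-190)&(Q[:,1]<-150);T=Q[k]
    if len(T): print(lo,len(T),np.median(T,0).round(1),T.min(0).round(1),T.max(0).round(1))
T=Q[(abs(Q[:,2]-228)<5)&(Q[:,0]>430)&(Q[:,1]<-150)]
print(len(T),np.median(T[:,2]),T[:,:2].min(0),T[:,:2].max(0),cv2.minAreaRect(T[:,:2].astype(np.float32)))
```

```text
t 4.87 tcp [ 361.  -235.6  300.7] jaw yaw 1.9 zax [-0.001  0.001 -1.   ] F [ 0.76  1.3  -4.98] q [-0.44  0.02  0.94  1.95 -0.01  1.18  0.54]
cam [ 359.  -162.8  443.8] look [ 0.007 -0.285 -0.958]
pred upper pin px (np.float64(422.12111315464), np.float64(130.4474025395125)) lower (np.float64(373.8091970321759), np.float64(121.59855830195309))
186 146 [ 443.3 -174.2  195.3] [ 440.5 -177.8  186.2] [ 448.4 -170.9  197.9]
50 61 [ 443.8 -174.4   59.3] [ 440.5 -177.9   50.7] [ 448.2 -170.5   62.5]
28310 228.29716019617194 [ 443.73542494 -344.22425202] [ 577.724822   -179.56088505] ((505.6515808105469, -264.5964050292969), (122.92706298828125, 167.4486541748047), 7.677870750427246)
```

View pics/w3.png

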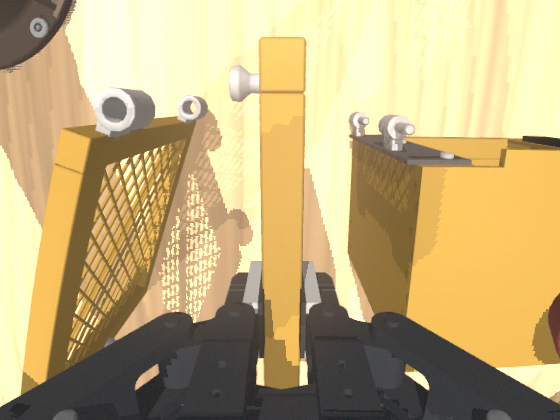

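The pins show at (398,128) upper and (357,120) lower. From the cloud they stand at about (444, -174.3), 10 mm toward -y of mid-slot in cabinet terms. Now I'll check the hinge axis of the held door against the TCP.

Run:
```python
from w import *
p=bot.camera_params("wrist");d=np.load("w3.npz")["d"];im=np.load("w3.npz")["im"];P=cloud(p,d);Q=P.reshape(-1,3)[d.ravel()>0]
for z in (195,59):
    T=Q[(abs(Q[:,2]-z)<2.5)&(abs(Q[:,0]-444)<8)&(abs(Q[:,1]+174)<8)];print("pin",z,len(T),T.mean(0).round(1),T.min(0).round(1),T.max(0).round(1))
t=np.array([361,-235.6])
T=Q[(abs(Q[:,2]-328.7)<6)&(abs(Q[:,0]-t[0])<15)&(Q[:,1]>-200)]
print("rail",len(T),np.median(T[:,2]),cv2.minAreaRect(T[:,:2].astype(np.float32)),T.min(0),T.max(0))
for y in range(-190,-135,10):
    k=T[abs(T[:,1]-y)<5];print(y,np.percentile(k[:,0],[1,50,99]).round(1),k[:,2].mean().round(1))
# knob: door frame (-22,194,100)
K=Q[(Q[:,0]<t[0]-9)&(Q[:,0]>t[0]-40)&(abs(Q[:,2]-233)<15)&(Q[:,1]>-190)];print("knob",len(K),K.min(0),K.max(0),K.mean(0))
```

```text
pin 195 112 [ 444.6 -173.4  195.6] [ 441.1 -176.8  192.7] [ 448.8 -170.   197.4]
pin 59 46 [ 444.7 -173.3   59.5] [ 440.9 -176.8   57.1] [ 448.6 -169.5   61.2]
rail 8418 328.9411271834964 ((359.38970947265625, -171.02963256835938), (14.327967643737793, 58.230072021484375), 1.7907569408416748) [ 351.40186886 -199.99764713  325.73459563] [ 367.22524336 -141.94317284  331.32723072]
-190 [353.4 360.1 367. ] 328.9
-180 [352.8 359.7 366.6] 328.9
-170 [352.6 359.5 366.3] 329.0
-160 [352.1 359.  365.9] 328.9
-150 [351.9 358.8 365.7] 329.0
-140 [351.8 358.9 365.6] 328.9
knob 823 [ 330.14364461 -160.20693816  233.25309885] [ 347.38180433 -141.65775499  245.31887347] [ 337.48913824 -150.84418066  240.11548972]
```

move_arm(motion=[[[0, 0, 0.015, -0.005, 0, 0, 0], [0, 0, 0.03, -0.01, 0, 0, 0], [0, 0, 0.03, -0.014, 0, 0, 0], [0, 0, 0.03, -0.014, 0, 0, 0], [0, 0, 0.03, -0.014, 0, 0, 0], [0, 0, 0.024, -0.013, 0, 0, 0], [0, 0.01, 0.0119, -0.009, 0, 0, 0], [0, 0.022, 0, 0, 0, 0, 0], [0, 0.025, 0, 0, 0, 0, 0], [0, 0.02, 0, 0, 0, 0, 0], [0, 0.01, 0, 0, 0, 0, 0], [0, 0, 0, 0, 0, 0, 0]]])

```text
time_s: 5.92
position: [450.7, -63.4, 222.1]
ee_rot: [2.179, 2.262, -0.001]
ft_force: [0.2, 0.3, -3.9]
width: 12.6
gripper_force: 78.5
```

Run:
```python
from w import *
look("w4")
im,d=bot.grab_frame("scene");cv2.imwrite("pics/s4.png",cv2.resize(im[90:290,100:320],None,fx=3.6,fy=3,interpolation=2))
```

```text
t 5.92 tcp [450.7 -63.4 222.1] jaw yaw 2.16 zax [ 0.    -0.001 -1.   ] F [ 0.24  0.28 -3.91] q [-0.59  0.18  0.73  2.02 -0.14  0.99  0.24]
cam [448.2   9.7 365. ] look [ 0.01  -0.287 -0.958]
```

View pics/s4.png

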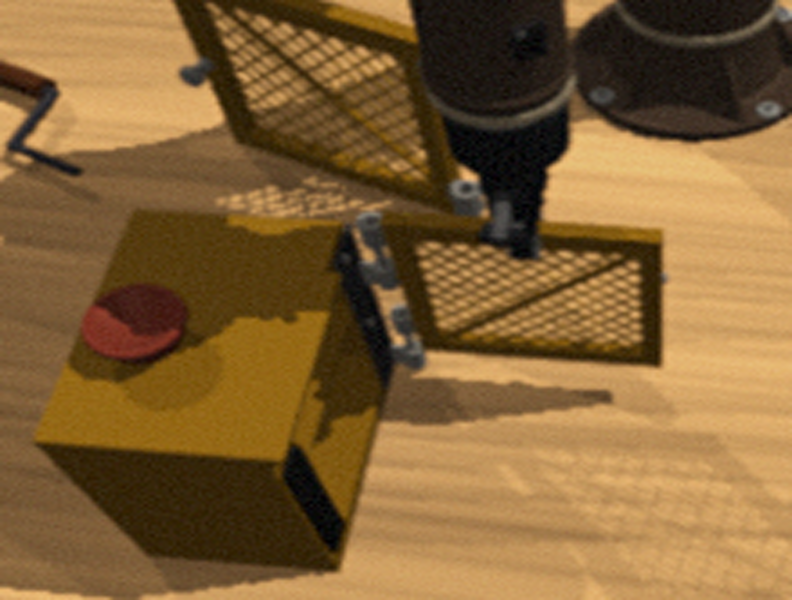

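The door is held open above the pins with both knuckles over the hinge halves: crop (368,225) is above the upper pin and (403,320) above the lower. I'll correct by the measured few mm and come down near the tips.

move_arm(motion=[[[0, -0.0015, -0.0007, -0.002, 0, 0, -0.1], [0, -0.0016, -0.0006, -0.003, 0, 0, -0.1], [0, 0, 0, -0.002, 0, 0, 0], [0, 0, 0, 0, 0, 0, 0], [0, 0, 0, 0, 0, 0, 0]]])

```text
time_s: 6.43
position: [445.5, -65.8, 215.3]
ee_rot: [-2.185, -2.256, -0.0]
ft_force: [-0.4, 0.5, -5.1]
width: 12.7
gripper_force: 78.5
```

Run:
```python
from w import *
p,im,d,P=look("w5");Q=P.reshape(-1,3)[d.ravel()>0]
T=Q[(abs(Q[:,2]-243)<6)&(abs(Q[:,0]-447)<15)&(Q[:,1]>-30)]
print("rail",len(T),np.median(T[:,2]),cv2.minAreaRect(T[:,:2].astype(np.float32)),T[:,1].max())
for y in range(-20,31,10):
    k=T[abs(T[:,1]-y)<5];print(y,np.percentile(k[:,0],[1,50,99]).round(1) if len(k) else 0)
```

```text
t 6.43 tcp [445.5 -65.8 215.3] jaw yaw 1.83 zax [-0.  0. -1.] F [-0.36  0.55 -5.15] q [-0.59  0.18  0.73  2.04 -0.14  0.97  0.24]
cam [443.5   7.1 358.4] look [ 0.008 -0.285 -0.958]
rail 8305 243.44376781993924 ((443.6875915527344, -1.4854469299316406), (14.291816711425781, 57.432098388671875), 1.648889422416687) 27.278978975897406
-20 [437.6 444.3 451.1]
-10 [437.1 443.9 450.8]
0 [436.9 443.8 450.6]
10 [436.4 443.3 450.2]
20 [436.2 443.1 450. ]
30 [436.4 443.2 449.7]
```

move_arm(motion=[[[0, 0.0013, 0.0006, 0, 0, 0, 0], [0, 0.0013, 0.0006, 0, 0, 0, 0], [0, 0, 0, -0.001, 0, 0, 0], [0, 0, 0, -0.001, 0, 0, 0], [0, 0, 0, -0.001, 0, 0, 0], [0, 0, 0, 0, 0, 0, 0], [0, 0, 0, 0, 0, 0, 0]]])

```text
time_s: 7.07
position: [448.4, -64.6, 212.2]
ee_rot: [-2.186, -2.256, 0.0]
ft_force: [0.4, -0.0, -4.3]
width: 12.8
gripper_force: 78.5
```

move_arm(motion=[[[0, 0, 0, -0.001, 0, 0, 0], [0, 0, 0, -0.001, 0, 0, 0], [0, 0, 0, -0.001, 0, 0, 0], [0, 0, 0, -0.001, 0, 0, 0], [0, 0, 0, 0, 0, 0, 0]]])

```text
time_s: 7.48
position: [448.4, -64.6, 208.1]
ee_rot: [-2.185, -2.257, 0.0]
ft_force: [0.1, -0.0, -4.6]
width: 12.6
gripper_force: 78.5
```

move_arm(motion=[[[0, 0, 0, -0.001, 0, 0, 0], [0, 0, 0, -0.001, 0, 0, 0], [0, 0, 0, -0.001, 0, 0, 0], [0, 0, 0, -0.001, 0, 0, 0], [0, 0, 0, 0, 0, 0, 0]]])

```text
time_s: 7.9
position: [448.4, -64.6, 204.1]
ee_rot: [-2.185, -2.257, 0.0]
ft_force: [0.7, -0.5, -5.0]
width: 12.6
gripper_force: 78.5
```

move_arm(motion=[[[0, 0, 0, -0.0015, 0, 0, 0], [0, 0, 0, -0.0015, 0, 0, 0], [0, 0, 0, -0.0015, 0, 0, 0], [0, 0, 0, -0.0015, 0, 0, 0], [0, 0, 0, -0.0015, 0, 0, 0], [0, 0, 0, -0.0015, 0, 0, 0], [0, 0, 0, 0, 0, 0, 0]]])

```text
time_s: 8.48
position: [448.3, -64.5, 195.0]
ee_rot: [-2.185, -2.257, 0.001]
ft_force: [0.2, 0.2, -4.6]
width: 12.9
gripper_force: 78.5
```

Run:
```python
from w import *
look("w6")
im,d=bot.grab_frame("scene");cv2.imwrite("pics/s6.png",cv2.resize(im[140:220,180:260],None,fx=7,fy=7,interpolation=2))
```

```text
t 8.48 tcp [448.3 -64.5 195. ] jaw yaw 1.84 zax [-0. -0. -1.] F [ 0.21  0.2  -4.56] q [-0.57  0.22  0.72  2.06 -0.18  0.92  0.27]
cam [446.4   8.3 338.1] look [ 0.008 -0.286 -0.958]
```

View pics/s6.png

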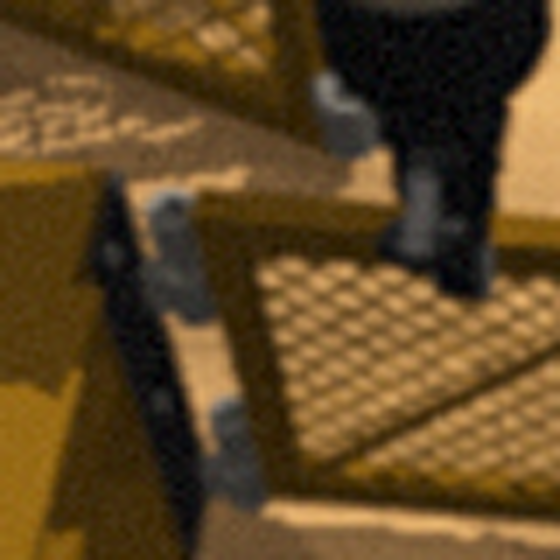

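The knuckles at crop (178,225) and (235,430) are threaded on the pins, with no visible offset from the lower halves. I'll keep going until the shoulder is felt.

move_arm(motion=[[[0, 0, 0, -0.001, 0, 0, 0], [0, 0, 0, -0.001, 0, 0, 0], [0, 0, 0, -0.001, 0, 0, 0], [0, 0, 0, -0.001, 0, 0, 0], [0, 0, 0, -0.001, 0, 0, 0], [0, 0, 0, -0.001, 0, 0, 0], [0, 0, 0, -0.0008, 0, 0, 0], [0, 0, 0, 0, 0, 0, 0]]])

```text
time_s: 9.25
position: [448.4, -64.6, 188.4]
ee_rot: [-2.185, -2.257, 0.0]
ft_force: [0.3, 0.0, -4.7]
width: 12.7
gripper_force: 78.5
```

move_arm(motion=[[[0, 0, 0, -0.0005, 0, 0, 0], [0, 0, 0, -0.0005, 0, 0, 0], [0, 0, 0, -0.0005, 0, 0, 0], [0, 0, 0, 0, 0, 0, 0]]])

```text
time_s: 9.58
position: [448.6, -64.6, 187.0]
ee_rot: [2.185, 2.257, 0.0]
ft_force: [-0.1, 0.1, -2.9]
width: 12.7
gripper_force: 78.8
```

move_arm(motion=[[[0, 0, 0, -0.0004, 0, 0, 0], [0, 0, 0, -0.0004, 0, 0, 0], [0, 0, 0, 0, 0, 0, 0]]])

```text
time_s: 9.83
position: [448.8, -64.5, 186.5]
ee_rot: [2.185, 2.257, 0.001]
ft_force: [-0.9, 1.1, 1.6]
width: 12.9
gripper_force: 79.5
```

The door is seated: the force turned at z≈187, where 186.7 was expected. I'll release it, rise clear and move round to the front side.

move_arm(motion=[[[0.5, 0, 0, 0, 0, 0, 0], [0.5, 0, 0, 0, 0, 0, 0], [0.5, 0, 0, 0, 0, 0, 0], [0.5, 0, 0, 0, 0, 0, 0], [0.5, 0, 0, 0.01, 0, 0, 0], [0.5, 0, 0, 0.02, 0, 0, 0], [0.5, 0, 0, 0.025, 0, 0, 0], [0.5, 0, 0, 0.015, 0, 0, 0], [0.5, 0, 0, 0, 0, 0, 0]]])

```text
time_s: 10.58
position: [450.3, -65.1, 259.7]
ee_rot: [2.184, 2.254, 0.007]
ft_force: [-0.0, 0.2, 0.3]
width: 42.5
gripper_force: 0.0
```

Run:
```python
from w import *
p,im,d,P=look("w7");Q=P.reshape(-1,3)[d.ravel()>0]
T=Q[(abs(Q[:,2]-215)<5)&(abs(Q[:,0]-447)<25)&(Q[:,1]>-90)]
print("rail",len(T),np.median(T[:,2]),cv2.minAreaRect(T[:,:2].astype(np.float32)))
```

```text
t 10.58 tcp [450.3 -65.1 259.7] jaw yaw 1.81 zax [ 0.005  0.001 -1.   ] F [-0.03  0.24  0.32] q [-0.62  0.12  0.74  1.97 -0.1   1.08  0.19]
cam [447.6   7.7 402.8] look [ 0.013 -0.285 -0.958]
rail 5729 212.08815129371442 ((447.72589111328125, -30.38996124267578), (14.105835914611816, 119.62594604492188), 1.7745550870895386)
```

View pics/w7.png

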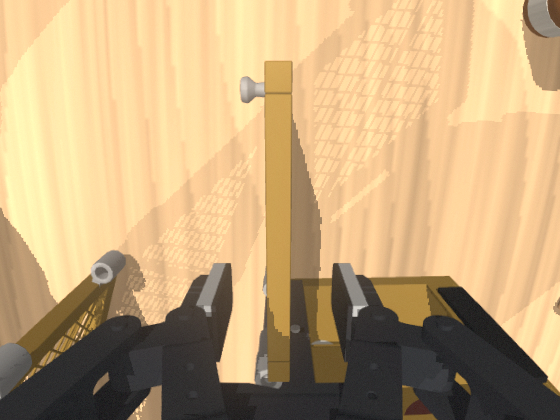

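The door stands free at yaw 1.8° with its rail along column 278 and its free end at (278,62); it is seated. Now to the front side with the fingers closed.

move_arm(motion=[[[0, -0.015, 0.025, 0, 0, 0, 0], [0, -0.015, 0.026, 0, 0, 0, 0], [0, -0.015, 0.026, 0, 0, 0, 0], [0, 0, 0, -0.015, 0, 0, 0], [0, 0, 0, -0.025, 0, 0, 0], [0, 0, 0, -0.025, 0, 0, 0], [0, 0, 0, -0.007, 0, 0, 0], [0, 0, 0, 0, 0, 0, 0]]])

```text
time_s: 11.3
position: [401.9, 12.0, 182.7]
ee_rot: [-2.185, -2.255, 0.007]
ft_force: [0.5, 0.2, -0.0]
width: -0.0
gripper_force: 0.0
```

move_arm(motion=[[[0, 0.009, 0, 0, 0, 0, 0], [0, 0.009, 0, 0, 0, 0, 0], [0, 0.0162, 0.0014, 0, 0, 0, -5], [0, 0.0162, 0, 0, 0, 0, -5], [0, 0.0162, -0.0015, 0, 0, 0, -5], [0, 0.016, -0.0029, 0, 0, 0, -5], [0, 0.0157, -0.0042, 0, 0, 0, -5], [0, 0.0152, -0.0056, 0, 0, 0, -5], [0, 0.0147, -0.0069, 0, 0, 0, -5]]])

```text
time_s: 12.05
position: [534.5, -7.1, 185.4]
ee_rot: [2.764, 1.491, 0.004]
ft_force: [0.3, 0.2, -0.7]
width: 0.1
gripper_force: 0.1
```

```bash
cat > ang.py <<'E'
from w import *
p,im,d,P=look(sys.argv[1]);Q=P.reshape(-1,3)[d.ravel()>0]
for n in("scene",):
    p=bot.camera_params(n);im,d=bot.grab_frame(n);P=cloud(p,d);cv2.imwrite(f"pics/{sys.argv[1]}s.png",cv2.resize(im[90:300,100:320],None,fx=3.6,fy=2.8,interpolation=2))
E
python3 ang.py w8
```

```text
t 12.05 tcp [534.5  -7.1 185.4] jaw yaw -33.32 zax [ 0.002  0.    -1.   ] F [ 0.29  0.22 -0.69] q [-0.65  0.4   0.77  1.9  -0.33  0.97 -0.31]
cam [574.4  53.9 328.6] look [-0.156 -0.239 -0.959]
```

View pics/w8s.png

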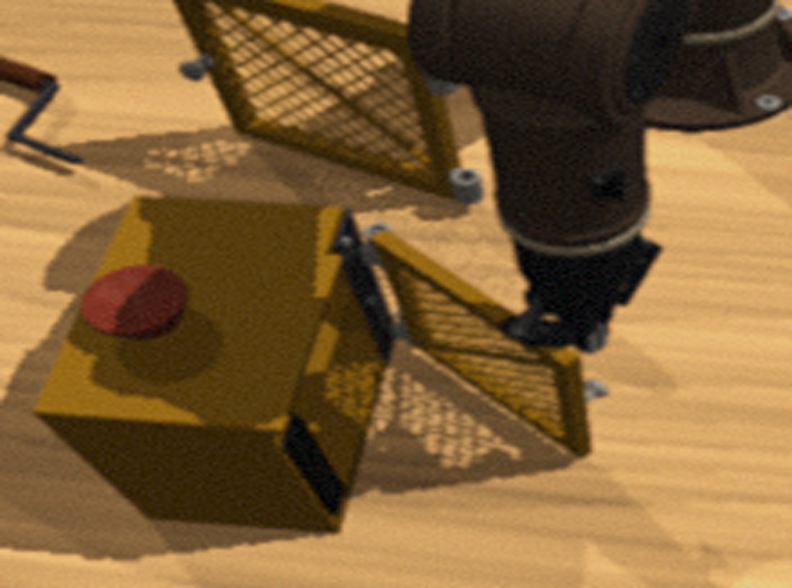

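The door follows the finger and is now about 56° open, with its free edge at crop (585,390) and the roof and bowl untouched. I'll continue the arc.

move_arm(motion=[[[0, 0.014, -0.0081, 0, 0, 0, -5], [0, 0.0133, -0.0093, 0, 0, 0, -5], [0, 0.0124, -0.0105, 0, 0, 0, -5], [0, 0.0114, -0.0115, 0, 0, 0, -5], [0, 0.0104, -0.0125, 0, 0, 0, -5], [0, 0.0093, -0.0133, 0, 0, 0, -5], [0, 0.0081, -0.0141, 0, 0, 0, -5], [0, 0.0068, -0.0147, 0, 0, 0, -5], [0, 0.002, -0.005, 0, 0, 0, -2], [0, 0, 0, 0, 0, 0, 0]]])

```text
time_s: 12.98
position: [619.8, -107.7, 184.7]
ee_rot: [3.114, 0.404, 0.001]
ft_force: [0.0, 0.8, 0.4]
width: -0.0
gripper_force: 0.0
```

Run:
```python
from w import *
p,im,d,P=look("w9");Q=P.reshape(-1,3)[d.ravel()>0]
T=Q[(abs(Q[:,2]-214)<5)&(Q[:,0]>450)&(Q[:,1]>-210)&(Q[:,1]<-90)]
print(len(T),cv2.minAreaRect(T[:,:2].astype(np.float32)))
```

```text
t 12.98 tcp [ 619.8 -107.7  184.7] jaw yaw -75.21 zax [ 0.001 -0.001 -1.   ] F [0.01 0.8  0.43] q [-0.49  0.62  0.92  1.67 -0.53  1.12 -0.73]
cam [690.4 -88.7 327.8] look [-0.277 -0.074 -0.958]
3447 ((627.2392578125, -154.1736297607422), (47.790950775146484, 118.3240737915039), 20.709928512573242)
```

move_arm(motion=[[[0, 0.0025, -0.0077, 0, 0, 0, -2.5], [0, 0.0025, -0.0077, 0, 0, 0, -2.5], [0, 0.002, -0.006, 0, 0, 0, -2], [0, 0.001, -0.005, 0, 0, 0, -1.5], [0, 0.0005, -0.003, 0, 0, 0, -1], [0, 0, 0, 0, 0, 0, 0]]])

```text
time_s: 13.53
position: [627.8, -136.0, 184.3]
ee_rot: [3.138, 0.145, -0.0]
ft_force: [-0.4, -0.4, -0.4]
width: 0.3
gripper_force: 0.0
```

move_arm(motion=[[[0, 0.0002, -0.002, 0, 0, 0, -0.6], [0, 0.0002, -0.002, 0, 0, 0, -0.6], [0, 0.0001, -0.002, 0, 0, 0, -0.6], [0, 0.0001, -0.002, 0, 0, 0, -0.6], [0, 0, -0.0015, 0, 0, 0, -0.4], [0, 0, 0, 0, 0, 0, 0]]])

```text
time_s: 14.03
position: [628.4, -145.7, 184.2]
ee_rot: [3.141, 0.068, -0.0]
ft_force: [1.2, 0.3, 0.5]
width: -0.0
gripper_force: 0.0
```

move_arm(motion=[[[0, 0, -0.001, 0, 0, 0, 0], [0, 0, -0.001, 0, 0, 0, 0], [0, 0, -0.001, 0, 0, 0, 0], [0, 0, -0.001, 0, 0, 0, 0], [0, 0, 0, 0, 0, 0, 0]]])

```text
time_s: 14.45
position: [628.5, -149.5, 184.3]
ee_rot: [3.141, 0.069, 0.0]
ft_force: [-0.7, 0.5, 0.1]
width: -0.0
gripper_force: 0.1
```

move_arm(motion=[[[0, 0, -0.001, 0, 0, 0, 0], [0, 0, -0.001, 0, 0, 0, 0], [0, 0, -0.001, 0, 0, 0, 0], [0, 0, 0, 0, 0, 0, 0]]])

```text
time_s: 14.78
position: [628.6, -151.4, 184.3]
ee_rot: [-3.139, -0.071, 0.0]
ft_force: [-0.9, 4.1, 2.3]
width: -0.1
gripper_force: 2.1
```

```bash
python3 ang.py w10
```

```text
t 14.78 tcp [ 628.6 -151.4  184.3] jaw yaw -87.43 zax [-0.     0.001 -1.   ] F [-0.92  4.09  2.3 ] q [-0.42  0.66  0.96  1.62 -0.58  1.16 -0.85]
cam [ 701.6 -148.1  327.3] look [-0.287 -0.012 -0.958]
```

View pics/w10s.png

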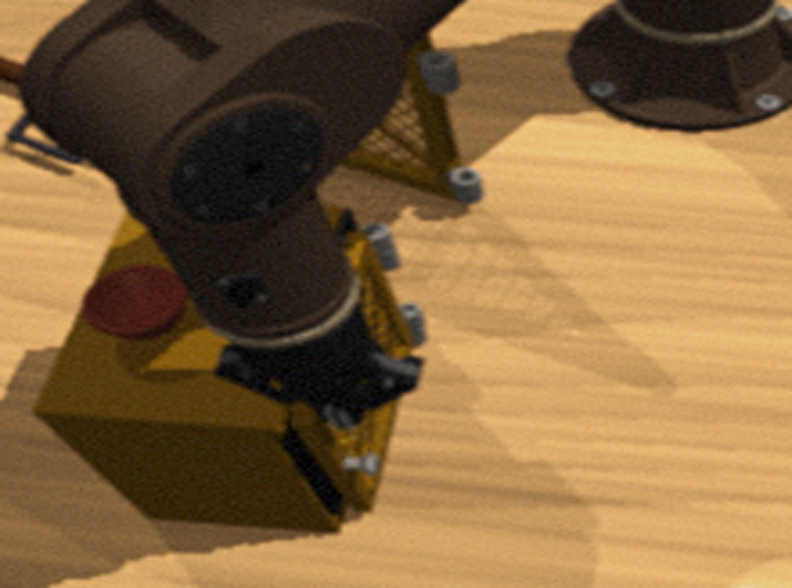

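The force rises to 4 N at y=-151, where the door should be shut, and the door lies along the cabinet front. I'll press slightly more, then back away. That was my 11th view, one over the allowed ten, so from here I check by depth numbers only.

move_arm(motion=[[[0, 0, -0.0008, 0, 0, 0, 0], [0, 0, 0, 0, 0, 0, 0], [0, 0, 0.002, 0, 0, 0, 0], [0, 0, 0.006, 0, 0, 0, 0], [0, 0, 0.015, 0, 0, 0, 0], [0, 0, 0.03, 0, 0, 0, 0], [0, 0, 0.03, 0.03, 0, 0, 0], [0, 0, 0.03, 0.03, 0, 0, 0], [0, 0, 0.035, 0.02, 0, 0, 0], [0, 0, 0.035, 0.01, 0, 0, 0], [0, 0, 0.035, 0, 0, 0, 0], [0, 0, 0, 0, 0, 0, 0]]])

```text
time_s: 15.88
position: [629.3, 73.3, 272.8]
ee_rot: [-3.137, -0.086, -0.001]
ft_force: [-0.5, 1.1, -0.1]
width: 0.0
gripper_force: 0.0
```

Run:
```python
from h import *
s=bot.observe();print(s["time_s"],np.round(s["position"],1),np.round(s["ft_force"],1))
for n in("scene","top"):
    p=bot.camera_params(n);im,d=bot.grab_frame(n);P=cloud(p,d).reshape(-1,3)
    T=P[(P[:,2]>206)&(P[:,2]<220)&(P[:,0]>440)&(P[:,0]<670)&(P[:,1]>-185)&(P[:,1]<-120)]
    f=cv2.fitLine(T[:,:2].astype(np.float32),cv2.DIST_HUBER,0,.01,.01).ravel()
    print(n,len(T),"z95",np.percentile(T[:,2],95).round(1),"line ang",np.degrees(np.arctan(f[1]/f[0])).round(2),"at",f[2:],cv2.minAreaRect(T[:,:2].astype(np.float32)))
    # front face of stile: y at lower heights near free edge
    F=P[(P[:,2]>40)&(P[:,2]<205)&(P[:,0]>625)&(P[:,0]<646)&(P[:,1]>-185)&(P[:,1]<-120)];print(" stile face y",np.percentile(F[:,1],[10,50,90]).round(1) if len(F) else None)
    B=P[(P[:,2]>240)&(P[:,2]<275)&(abs(P[:,0]-575)<60)&(abs(P[:,1]+290)<60)];print(" bowl",cv2.minAreaRect(B[:,:2].astype(np.float32))[0] if len(B) else None)
```

```text
15.8833 [629.3  73.3 272.8] [-0.5  1.1 -0.1]
scene 458 z95 215.3 line ang 6.12 at [ 560.81683 -167.73254] ((556.416748046875, -169.38143920898438), (190.9307403564453, 24.576839447021484), 3.091747283935547)
 stile face y [-181.8 -153.  -137. ]
 bowl (576.2041015625, -290.6683654785156)
top 426 z95 216.7 line ang 6.35 at [ 552.0928  -169.76927] ((553.263671875, -173.5747833251953), (188.45361328125, 23.570598602294922), 5.778168201446533)
 stile face y [-182.  -154.  -138.4]
 bowl (573.8115844726562, -290.17388916015625)
```

move_arm(motion=[[[0, -0.005, -0.03, 0.01, 0, 0, 0], [0, -0.005, -0.035, 0.01, 0, 0, 0], [0, -0.005, -0.035, 0, 0, 0, 0], [0, -0.005, -0.035, 0, 0, 0, 0], [0, 0, -0.025, 0, 0, 0, 0], [0, 0, -0.01, 0, 0, 0, 0], [0, 0, 0, 0, 0, 0, 0], [0, 0, 0, 0, 0, 0, 0]]])

```text
time_s: 16.65
position: [608.3, -106.7, 293.0]
ee_rot: [-3.141, -0.066, 0.0]
ft_force: [-0.2, 0.8, 0.2]
width: 0.3
gripper_force: 0.0
```

Run:
```python
from w import *
p,im,d,P=look("w11");Q=P.reshape(-1,3)[d.ravel()>0]
for lab,lo,hi in(("rail",209,220),("lip",224,233)):
    T=Q[(abs(Q[:,2]-(lo+hi)/2)<(hi-lo)/2)&(Q[:,0]>440)&(Q[:,1]>-200)&(Q[:,1]<-110)]
    for x in range(480,680,20):
        k=T[abs(T[:,0]-x)<10]
        if len(k)>15: print(lab,x,len(k),np.percentile(k[:,1],[1,50,99]).round(1),np.median(k[:,2]).round(1))
```

```text
t 16.65 tcp [ 608.3 -106.7  293. ] jaw yaw -87.58 zax [-0.  0. -1.] F [-0.22  0.82  0.25] q [-0.57  0.53  1.06  1.55 -0.47  1.33 -0.99]
cam [ 681.4 -103.4  436. ] look [-0.287 -0.012 -0.958]
rail 540 132 [-177.1 -169.6 -162.6] 213.5
rail 560 562 [-176.1 -167.9 -160.6] 213.1
rail 580 582 [-173.6 -165.9 -158.5] 212.8
rail 600 604 [-170.7 -163.2 -156.2] 212.3
rail 620 631 [-168.1 -160.9 -153.9] 211.9
rail 640 660 [-165.9 -158.8 -151.8] 211.4
rail 660 45 [-199.5 -191.3 -185.7] 212.3
lip 500 214 [-199.9 -192.5 -183.7] 228.6
lip 520 28 [-188.4 -185.4 -183.2] 228.8
lip 540 192 [-199.8 -194.1 -179.4] 228.6
lip 560 897 [-199.7 -188.7 -178.8] 228.6
lip 580 1002 [-199.7 -188.4 -177.9] 228.5
lip 600 1142 [-199.8 -187.9 -177. ] 228.6
lip 620 1270 [-199.7 -187.5 -176.3] 228.5
lip 640 1411 [-199.9 -187.2 -175.6] 228.5
lip 660 1100 [-199.7 -186.9 -174.6] 228.5
```

The door stands 4° open: its free edge face is at y≈-152 and should be at about -166. It sprang back off the rubber, so I'll push again and ease off slowly.

move_arm(motion=[[[0, 0.007, 0.003, -0.025, 0, 0, 0], [0, 0.007, 0.003, -0.03, 0, 0, 0], [0, 0.006, 0, -0.03, 0, 0, 0], [0, 0, 0, -0.023, 0, 0, 0], [0, 0, -0.01, 0, 0, 0, 0], [0, 0, -0.01, 0, 0, 0, 0], [0, 0, -0.008, 0, 0, 0, 0], [0, 0, -0.005, 0, 0, 0, 0], [0, 0, -0.003, 0, 0, 0, 0], [0, 0, -0.002, 0, 0, 0, 0], [0, 0, -0.001, 0, 0, 0, 0], [0, 0, 0, 0, 0, 0, 0]]])

```text
time_s: 17.7
position: [628.7, -139.2, 185.6]
ee_rot: [-3.141, -0.069, -0.001]
ft_force: [0.4, 0.3, -0.4]
width: -0.2
gripper_force: 0.0
```

move_arm(motion=[[[0, 0, -0.0012, 0, 0, 0, 0], [0, 0, -0.0012, 0, 0, 0, 0], [0, 0, -0.0012, 0, 0, 0, 0], [0, 0, -0.0012, 0, 0, 0, 0], [0, 0, -0.0012, 0, 0, 0, 0], [0, 0, -0.0012, 0, 0, 0, 0], [0, 0, -0.001, 0, 0, 0, 0], [0, 0, -0.001, 0, 0, 0, 0], [0, 0, -0.0008, 0, 0, 0, 0], [0, 0, -0.0005, 0, 0, 0, 0], [0, 0, 0, 0, 0, 0, 0]]])

```text
time_s: 18.62
position: [628.5, -149.8, 185.2]
ee_rot: [3.141, 0.069, -0.0]
ft_force: [-0.4, 0.5, 0.0]
width: 0.0
gripper_force: 0.1
```

```bash
cat > rail.py <<'E'
from w import *
p,im,d,P=look(sys.argv[1]);Q=P.reshape(-1,3)[d.ravel()>0]
for lab,lo,hi in(("rail",206,220),("lip",223,234)):
    T=Q[(abs(Q[:,2]-(lo+hi)/2)<(hi-lo)/2)&(Q[:,0]>440)&(Q[:,0]<660)&(Q[:,1]>-182)&(Q[:,1]<-130)]
    for x in range(560,660,20):
        k=T[abs(T[:,0]-x)<8]
        if len(k)>15: print(lab,x,len(k),np.percentile(k[:,1],[1,50,99]).round(1),np.median(k[:,2]).round(1))
E
python3 rail.py w12
```

```text
t 18.62 tcp [ 628.5 -149.8  185.2] jaw yaw -87.48 zax [-0. -0. -1.] F [-0.39  0.51  0.01] q [-0.43  0.66  0.96  1.63 -0.58  1.16 -0.85]
cam [ 701.5 -146.3  328.2] look [-0.287 -0.013 -0.958]
rail 620 80 [-175.1 -172.2 -168.1] 211.8
rail 640 2833 [-176.4 -163.8 -136.2] 211.7
lip 620 344 [-153.3 -149.7 -146.2] 231.5
lip 640 2464 [-181.7 -155.5 -130.6] 229.6
```

move_arm(motion=[[[0, 0, -0.0005, 0, 0, 0, 0], [0, 0, -0.0005, 0, 0, 0, 0], [0, 0, 0, 0, 0, 0, 0], [0, 0, 0, 0, 0, 0, 0]]])

```text
time_s: 19.0
position: [628.5, -150.6, 185.1]
ee_rot: [3.141, 0.069, -0.0]
ft_force: [-0.0, -1.3, 0.2]
width: 0.3
gripper_force: 0.1
```

```bash
cat > edge.py <<'E'
from w import *
p,im,d,P=look(sys.argv[1]);Q=P.reshape(-1,3)[d.ravel()>0]
for x in (631,635,639,643,646,650):
    k=Q[(abs(Q[:,0]-x)<2)&(abs(Q[:,2]-211.5)<3)&(Q[:,1]>-190)&(Q[:,1]<-130)]
    l=Q[(abs(Q[:,0]-x)<2)&(abs(Q[:,2]-228.5)<3)&(Q[:,1]>-195)&(Q[:,1]<-165)]
    if len(k): print(x,len(k),np.histogram(k[:,1],np.arange(-186,-134,4))[0],"lip front",l[:,1].max().round(1) if len(l) else None)
E
python3 edge.py w13
```

```text
t 19.0 tcp [ 628.5 -150.6  185.1] jaw yaw -87.47 zax [-0. -0. -1.] F [-0.01 -1.3   0.21] q [-0.42  0.66  0.96  1.63 -0.58  1.16 -0.85]
cam [ 701.5 -147.2  328.2] look [-0.287 -0.013 -0.958]
631 315 [  0   3  97 113  96   6   0   0   0   0   0   0] lip front None
635 649 [  0   0  92 101 102  92  89  19   0   0  26  88] lip front -165.8
639 699 [  0   0 100 108 115  70   0  62  89  94  61   0] lip front -165.9
643 392 [  0   0  86 119 111  76   0   0   0   0   0   0] lip front -173.7
646 409 [  0   0  91 111 114  93   0   0   0   0   0   0] lip front -175.1
650 271 [ 0  0 63 87 74 47  0  0  0  0  0  0] lip front -175.0
```

move_arm(motion=[[[0, 0, -0.0005, 0, 0, 0, 0], [0, 0, -0.0005, 0, 0, 0, 0], [0, 0, 0, 0, 0, 0, 0], [0, 0, 0, 0, 0, 0, 0]]])

```text
time_s: 19.38
position: [628.5, -151.6, 185.2]
ee_rot: [3.141, 0.069, 0.0]
ft_force: [0.1, 0.0, 0.5]
width: 0.4
gripper_force: 0.1
```

move_arm(motion=[[[0, 0, -0.0005, 0, 0, 0, 0], [0, 0, -0.0005, 0, 0, 0, 0], [0, 0, 0, 0, 0, 0, 0], [0, 0, 0, 0, 0, 0, 0]]])

```text
time_s: 19.72
position: [628.5, -152.6, 185.1]
ee_rot: [-3.141, -0.069, 0.0]
ft_force: [-0.8, 0.7, 1.4]
width: -0.2
gripper_force: 0.3
```

```bash
python3 edge.py w14
```

```text
t 19.72 tcp [ 628.5 -152.6  185.1] jaw yaw -87.47 zax [-0.  0. -1.] F [-0.79  0.68  1.37] q [-0.42  0.66  0.96  1.62 -0.58  1.17 -0.85]
cam [ 701.5 -149.2  328.2] look [-0.287 -0.013 -0.958]
631 275 [  0  11 108 106  50   0   0   0   0   0   0   0] lip front None
635 629 [  0   9 104 106  95  90  63   0   0   0  76  86] lip front -167.8
639 645 [  0   6 113 106 114  10  11  90  87  92  16   0] lip front -165.0
643 385 [  0  10 116 119 122  18   0   0   0   0   0   0] lip front -165.0
646 387 [  0   5 123 115 119  25   0   0   0   0   0   0] lip front -175.1
650 256 [ 0  8 80 81 78  9  0  0  0  0  0  0] lip front -174.9
```

move_arm(motion=[[[0, 0, -0.0004, 0, 0, 0, 0], [0, 0, -0.0004, 0, 0, 0, 0], [0, 0, 0, 0, 0, 0, 0], [0, 0, 0, 0, 0, 0, 0]]])

```text
time_s: 20.1
position: [628.6, -152.8, 185.1]
ee_rot: [-3.14, -0.07, 0.0]
ft_force: [1.1, 2.7, 1.5]
width: 0.3
gripper_force: 1.5
```

move_arm(motion=[[[0, 0, -0.0004, 0, 0, 0, 0], [0, 0, 0, 0, 0, 0, 0], [0, 0, 0.0002, 0, 0, 0, 0], [0, 0, 0.0002, 0, 0, 0, 0], [0, 0, 0.0002, 0, 0, 0, 0], [0, 0, 0.0002, 0, 0, 0, 0], [0, 0, 0.0002, 0, 0, 0, 0], [0, 0, 0.0002, 0, 0, 0, 0], [0, 0, 0.0002, 0, 0, 0, 0], [0, 0, 0, 0, 0, 0, 0]]])

```text
time_s: 20.93
position: [628.6, -152.9, 185.2]
ee_rot: [3.14, 0.069, 0.0]
ft_force: [0.2, 0.1, 0.5]
width: -0.3
gripper_force: 0.6
```

```bash
python3 edge.py w15
```

```text
t 20.93 tcp [ 628.6 -152.9  185.2] jaw yaw -87.49 zax [ 0.    -0.001 -1.   ] F [0.21 0.12 0.51] q [-0.42  0.66  0.96  1.62 -0.58  1.17 -0.85]
cam [ 701.5 -149.4  328.3] look [-0.286 -0.014 -0.958]
631 260 [  0  11 109 108  32   0   0   0   0   0   0   0] lip front None
635 619 [  0   8 102 101 105  87  63   0   0   0  73  80] lip front -168.1
639 633 [  0   3 110 110 120   0  17  89  86  90   8   0] lip front -165.2
643 370 [  0  10 119 117 116   8   0   0   0   0   0   0] lip front -165.1
646 364 [  0   4 112 113 118  17   0   0   0   0   0   0] lip front -175.1
650 258 [ 0  5 84 86 77  6  0  0  0  0  0  0] lip front -174.9
```

move_arm(motion=[[[0, 0, 0.0003, 0, 0, 0, 0], [0, 0, 0.0003, 0, 0, 0, 0], [0, 0, 0.0003, 0, 0, 0, 0], [0, 0, 0.0004, 0, 0, 0, 0], [0, 0, 0.0005, 0, 0, 0, 0], [0, 0, 0.0005, 0, 0, 0, 0], [0, 0, 0.0008, 0, 0, 0, 0], [0, 0, 0.001, 0, 0, 0, 0], [0, 0, 0.001, 0, 0, 0, 0]]])

```text
time_s: 21.73
position: [628.5, -147.2, 185.1]
ee_rot: [3.141, 0.069, -0.0]
ft_force: [0.1, 0.8, 0.3]
width: -0.2
gripper_force: 0.0
```

```bash
python3 edge.py w16
```

```text
t 21.73 tcp [ 628.5 -147.2  185.1] jaw yaw -87.47 zax [-0. -0. -1.] F [0.09 0.79 0.28] q [-0.43  0.66  0.96  1.63 -0.58  1.16 -0.86]
cam [ 701.5 -143.7  328.2] look [-0.287 -0.013 -0.958]
631 342 [  0   0  44 100 113  85   0   0   0   0   0   0] lip front -191.9
635 667 [  0   0  49 104 106  98  57  89   6   0   0  45] lip front -165.2
639 699 [  0   0  50 111 110 117   6   0  68 100  90  47] lip front -165.3
643 398 [  0   0  34 112 115 120  17   0   0   0   0   0] lip front -169.8
646 401 [  0   0  31 116 116 114  24   0   0   0   0   0] lip front -175.0
650 265 [ 0  0 19 93 71 73  9  0  0  0  0  0] lip front -175.0
```

move_arm(motion=[[[0, 0, 0.003, 0, 0, 0, 0], [0, 0, 0.006, 0, 0, 0, 0], [0, 0, 0.006, 0, 0, 0, 0], [0, 0, 0.006, 0, 0, 0, 0], [0, 0, 0, 0, 0, 0, 0], [0, 0, 0, 0, 0, 0, 0]]])

```text
time_s: 22.28
position: [628.7, -125.4, 185.1]
ee_rot: [-3.141, -0.072, 0.0]
ft_force: [-1.2, -0.5, -0.6]
width: -0.2
gripper_force: 0.0
```

```bash
python3 edge.py w17
```

```text
t 22.28 tcp [ 628.7 -125.4  185.1] jaw yaw -87.39 zax [-0.  0. -1.] F [-1.23 -0.48 -0.62] q [-0.47  0.66  0.97  1.64 -0.58  1.16 -0.89]
cam [ 701.6 -121.9  328.1] look [-0.287 -0.013 -0.958]
631 377 [  0   0  51 105 107 114   0   0   0   0   0   0] lip front -175.6
635 500 [  0   0  44  98 100 106   0   0   0   0   0  12] lip front -175.4
639 424 [  0   0  43 104 108 126  12   0   0   0   0   0] lip front -175.1
643 399 [  0   0  38 114 105 111  31   0   0   0   0   0] lip front -174.9
646 411 [  0   0  32 115 112 116  36   0   0   0   0   0] lip front -174.9
650 266 [ 0  0 22 87 75 68 14  0  0  0  0  0] lip front -174.7
```

move_arm(motion=[[[0, 0, 0, 0, 0, 0, 0], [0, 0, 0, 0, 0, 0, 0], [0, 0, 0, 0, 0, 0, 0], [0, 0, 0, 0, 0, 0, 0], [0, 0, 0, 0, 0, 0, 0], [0, 0, 0, 0, 0, 0, 0], [0, 0, 0, 0, 0, 0, 0], [0, 0, 0, 0, 0, 0, 0], [0, 0, 0, 0, 0, 0, 0], [0, 0, 0, 0, 0, 0, 0], [0, 0, 0, 0, 0, 0, 0], [0, 0, 0, 0, 0, 0, 0]]])

```text
time_s: 23.33
position: [628.5, -126.2, 185.1]
ee_rot: [3.141, 0.07, -0.0]
ft_force: [-0.2, -0.2, -0.4]
width: -0.2
gripper_force: 0.0
```

```bash
python3 edge.py w18
```

```text
t 23.33 tcp [ 628.5 -126.2  185.1] jaw yaw -87.46 zax [-0. -0. -1.] F [-0.17 -0.16 -0.41] q [-0.47  0.66  0.97  1.64 -0.58  1.16 -0.89]
cam [ 701.5 -122.8  328.2] look [-0.287 -0.013 -0.958]
631 384 [  0   0  54 102 106 122   0   0   0   0   0   0] lip front -175.4
635 505 [  0   0  46 101  96 109   1   0   0   0   0  38] lip front -175.3
639 445 [  0   0  51 105 109 117   8   0   0   0   0   0] lip front -175.3
643 403 [  0   0  46 106 110 119  22   0   0   0   0   0] lip front -174.9
646 416 [  0   0  42 105 119 113  37   0   0   0   0   0] lip front -174.8
650 245 [ 0  0 24 80 68 62 11  0  0  0  0  0] lip front -174.7
```

move_arm(motion=[[[0, -0.005, 0.01, 0.02, 0, 0, 0], [0, -0.005, 0.01, 0.03, 0, 0, 0], [0, -0.01, 0, 0.03, 0, 0, 0], [0, -0.01, 0, 0.03, 0, 0, 0], [0, -0.01, 0, 0.03, 0, 0, 0], [0, -0.01, 0, 0.03, 0, 0, 0], [0, 0, 0, 0, 0, 0, 0], [0, 0, 0, 0, 0, 0, 0]]])

```text
time_s: 24.05
position: [578.9, -106.8, 356.9]
ee_rot: [-3.141, -0.069, -0.006]
ft_force: [0.0, 0.4, -0.8]
width: -0.2
gripper_force: 0.0
```

```bash
cat > slope.py <<'E'
from w import *
p,im,d,P=look(sys.argv[1]);Q=P.reshape(-1,3)[d.ravel()>0]
for lab,z in(("rail",212.5),("lip",228.5)):
    T=Q[(abs(Q[:,2]-z)<5)&(Q[:,0]>440)&(Q[:,1]>-190)&(Q[:,1]<-130)];X=[];Y=[]
    for x in range(500,650,6):
        k=T[abs(T[:,0]-x)<3]
        if len(k)>25: X.append(x);Y.append(np.percentile(k[:,1],98))
    f=np.polyfit(X,Y,1);print(lab,X[0],X[-1],len(X),"slope deg",np.degrees(np.arctan(f[0])).round(2),"y at 640",np.polyval(f,640).round(1),"resid",np.std(np.polyval(f,X)-Y).round(2))
E
python3 slope.py w19
```

```text
t 24.05 tcp [ 578.9 -106.8  356.9] jaw yaw -87.48 zax [ 0.004  0.    -1.   ] F [ 0.01  0.38 -0.84] q [-0.63  0.44  1.12  1.52 -0.4   1.43 -1.02]
cam [ 651.3 -103.5  500.2] look [-0.283 -0.013 -0.959]
rail 500 644 25 slope deg 4.07 y at 640 -161.9 resid 0.19
lip 500 644 25 slope deg 2.23 y at 640 -175.6 resid 0.28
```

The door rests 1.8° open. Pushing at the top rail only leaned it within the hinge play, so I'll tilt the tool and press the stile at mid-height instead.

move_arm(motion=[[[0, 0.01, 0.005, -0.01, -4, 0, 0], [0, 0.01, 0.003, -0.02, -4, 0, 0], [0, 0.01, 0, -0.025, -4, 0, 0], [0, 0.01, 0, -0.03, -4, 0, 0], [0, 0.01, 0, -0.03, -4, 0, 0], [0, 0.006, 0, -0.03, 0, 0, 0], [0, 0, 0, -0.03, 0, 0, 0], [0, 0, 0, -0.025, 0, 0, 0], [0, 0, 0, -0.01, 0, 0, 0], [0, 0, 0, 0, 0, 0, 0]]])

```text
time_s: 24.93
position: [632.6, -97.9, 141.7]
ee_rot: [2.791, 0.063, -0.019]
ft_force: [0.8, -1.1, -0.1]
width: 0.2
gripper_force: 0.0
```

move_arm(motion=[[[0, 0, -0.01, 0.003, 0, 0, 0], [0, 0, -0.01, 0.002, 0, 0, 0], [0, 0, -0.01, 0, 0, 0, 0], [0, 0, -0.006, 0, 0, 0, 0], [0, 0, -0.004, 0, 0, 0, 0], [0, 0, -0.002, 0, 0, 0, 0], [0, 0, -0.002, 0, 0, 0, 0], [0, 0, -0.002, 0, 0, 0, 0], [0, 0, 0, 0, 0, 0, 0]]])

```text
time_s: 25.68
position: [634.5, -144.4, 150.1]
ee_rot: [2.792, 0.062, -0.011]
ft_force: [-0.2, -0.1, -0.3]
width: 0.1
gripper_force: 0.0
```

move_arm(motion=[[[0, 0, -0.001, 0, 0, 0, 0], [0, 0, -0.001, 0, 0, 0, 0], [0, 0, -0.001, 0, 0, 0, 0], [0, 0, -0.001, 0, 0, 0, 0], [0, 0, -0.001, 0, 0, 0, 0], [0, 0, -0.001, 0, 0, 0, 0], [0, 0, 0, 0, 0, 0, 0]]])

```text
time_s: 26.27
position: [634.5, -150.5, 150.2]
ee_rot: [2.792, 0.061, -0.011]
ft_force: [0.3, -0.1, 0.5]
width: 0.1
gripper_force: 0.0
```

```bash
python3 edge.py w20
```

```text
t 26.27 tcp [ 634.5 -150.5  150.2] jaw yaw -87.32 zax [-0.    -0.342 -0.94 ] F [ 0.31 -0.12  0.5 ] q [-0.67  0.76  1.05  1.72 -0.38  0.93 -1.1 ]
cam [707.5 -98.6 283.6] look [-0.286 -0.34  -0.896]
631 336 [  0   0   0   0  68  60  67 127  14   0   0   0] lip front None
635 376 [  0   0   0   0   0   0  49 144  87   0   0   0] lip front -190.0
639 510 [  4  14   8   0   0   0  17 133 182   3   0   0] lip front -184.0
643 571 [  9  26  97  29   0   0   0  12 214  14   0   0] lip front -176.3
646 990 [  9  19 108 105  66  50  65  98 247   0  33  19] lip front -165.0
650 914 [ 29  15 108 118 112 111 109 123  33   0   1   1] lip front -165.0
```

move_arm(motion=[[[0, 0, -0.001, 0, 0, 0, 0], [0, 0, -0.001, 0, 0, 0, 0], [0, 0, -0.001, 0, 0, 0, 0], [0, 0, -0.001, 0, 0, 0, 0], [0, 0, 0, 0, 0, 0, 0]]])

```text
time_s: 26.73
position: [634.7, -152.2, 149.8]
ee_rot: [2.795, 0.064, -0.011]
ft_force: [-3.2, 9.3, 5.0]
width: -0.1
gripper_force: 0.0
```

```bash
cat > face.py <<'E'
from w import *
p,im,d,P=look(sys.argv[1]);Q=P.reshape(-1,3)[d.ravel()>0]
for z in range(30,210,15):
    k=Q[(abs(Q[:,2]-z)<6)&(Q[:,0]>640)&(Q[:,0]<645.5)&(Q[:,1]>-185)&(Q[:,1]<-150)]
    if len(k)>10: print(z,len(k),np.percentile(k[:,1],[10,50,90]).round(1))
E
python3 face.py w21
```

```text
t 26.73 tcp [ 634.7 -152.2  149.8] jaw yaw -87.21 zax [-0.    -0.339 -0.941] F [-3.19  9.3   4.99] q [-0.66  0.76  1.05  1.72 -0.38  0.93 -1.09]
cam [ 707.7 -100.4  283.3] look [-0.286 -0.338 -0.897]
30 55 [-170.8 -165.5 -165.1]
45 43 [-177.5 -165.5 -165.2]
60 47 [-165.8 -165.5 -165.3]
75 49 [-165.9 -165.7 -165.4]
90 58 [-166.  -165.8 -165.5]
105 58 [-166.1 -165.9 -165.7]
120 394 [-165.9 -159.9 -152.1]
135 113 [-166.5 -166.2 -165.9]
150 140 [-166.7 -166.4 -166. ]
165 398 [-166.8 -159.5 -154.6]
180 449 [-167.  -166.1 -151.5]
195 293 [-166.9 -155.7 -152.2]
```

Now it is firmly shut, with the face at y≈-166 all the way up. I'll ease off very slowly.

move_arm(motion=[[[0, 0, 0.0002, 0, 0, 0, 0], [0, 0, 0.0002, 0, 0, 0, 0], [0, 0, 0.0002, 0, 0, 0, 0], [0, 0, 0.0002, 0, 0, 0, 0], [0, 0, 0.0002, 0, 0, 0, 0], [0, 0, 0.0002, 0, 0, 0, 0], [0, 0, 0.0001, 0, 0, 0, 0], [0, 0, 0.0001, 0, 0, 0, 0], [0, 0, 0.0001, 0, 0, 0, 0], [0, 0, 0.0001, 0, 0, 0, 0], [0, 0, 0.0001, 0, 0, 0, 0], [0, 0, 0.0001, 0, 0, 0, 0]]])

```text
time_s: 27.78
position: [634.6, -152.1, 150.0]
ee_rot: [2.792, 0.062, -0.011]
ft_force: [-0.1, 5.4, 0.6]
width: -0.0
gripper_force: 0.0
```

```bash
python3 face.py w22
```

```text
t 27.78 tcp [ 634.6 -152.1  150. ] jaw yaw -87.28 zax [ 0.    -0.342 -0.94 ] F [-0.15  5.39  0.65] q [-0.66  0.76  1.05  1.72 -0.38  0.93 -1.09]
cam [ 707.6 -100.1  283.4] look [-0.286 -0.34  -0.896]
30 49 [-170.6 -165.4 -165.1]
45 42 [-180.6 -165.5 -165.1]
60 45 [-165.8 -165.6 -165.3]
75 51 [-165.9 -165.7 -165.4]
90 57 [-166.1 -165.8 -165.6]
105 58 [-166.1 -165.9 -165.6]
120 400 [-165.9 -159.8 -151.9]
135 109 [-166.5 -166.2 -166. ]
150 137 [-166.7 -166.4 -166. ]
165 394 [-166.8 -160.  -154.7]
180 440 [-166.9 -166.1 -151.5]
195 300 [-167.  -155.8 -152.2]
```

move_arm(motion=[[[0, 0, 0.0001, 0, 0, 0, 0], [0, 0, 0.0001, 0, 0, 0, 0], [0, 0, 0.0001, 0, 0, 0, 0], [0, 0, 0.0001, 0, 0, 0, 0], [0, 0, 0.0001, 0, 0, 0, 0], [0, 0, 0.0001, 0, 0, 0, 0], [0, 0, 0.0001, 0, 0, 0, 0], [0, 0, 0.0001, 0, 0, 0, 0], [0, 0, 0.0001, 0, 0, 0, 0], [0, 0, 0.0001, 0, 0, 0, 0], [0, 0, 0.0001, 0, 0, 0, 0], [0, 0, 0.0001, 0, 0, 0, 0]]])

```text
time_s: 28.83
position: [634.4, -151.8, 150.3]
ee_rot: [2.791, 0.061, -0.011]
ft_force: [-0.2, 0.0, -0.7]
width: 0.2
gripper_force: 0.0
```

```bash
python3 face.py w23
```

```text
t 28.83 tcp [ 634.4 -151.8  150.3] jaw yaw -87.33 zax [-0.    -0.343 -0.939] F [-0.16  0.03 -0.68] q [-0.66  0.76  1.05  1.72 -0.38  0.93 -1.1 ]
cam [707.4 -99.8 283.7] look [-0.286 -0.34  -0.896]
30 45 [-168.6 -165.4 -165. ]
45 39 [-171.3 -165.3 -165. ]
60 45 [-165.8 -165.5 -165.3]
75 51 [-165.8 -165.6 -165.4]
90 56 [-166.1 -165.7 -165.4]
105 53 [-166.1 -165.8 -165.5]
120 399 [-165.9 -160.1 -152.3]
135 104 [-166.5 -166.1 -165.8]
150 152 [-166.6 -166.2 -165.8]
165 396 [-166.7 -159.  -154. ]
180 439 [-166.9 -166.  -151.3]
195 329 [-166.9 -166.1 -152. ]
```

move_arm(motion=[[[0, 0, 0.0001, 0, 0, 0, 0], [0, 0, 0.0001, 0, 0, 0, 0], [0, 0, 0.0001, 0, 0, 0, 0], [0, 0, 0.0001, 0, 0, 0, 0], [0, 0, 0.0002, 0, 0, 0, 0], [0, 0, 0.0002, 0, 0, 0, 0], [0, 0, 0.0002, 0, 0, 0, 0], [0, 0, 0.0002, 0, 0, 0, 0], [0, 0, 0.0004, 0, 0, 0, 0], [0, 0, 0.0004, 0, 0, 0, 0], [0, 0, 0.0004, 0, 0, 0, 0], [0, 0, 0.0004, 0, 0, 0, 0]]])

```text
time_s: 29.88
position: [634.5, -148.4, 150.1]
ee_rot: [2.792, 0.062, -0.011]
ft_force: [0.5, 0.2, -0.4]
width: -0.0
gripper_force: 0.0
```

```bash
python3 face.py w24
```

```text
t 29.88 tcp [ 634.5 -148.4  150.1] jaw yaw -87.3 zax [ 0.    -0.342 -0.94 ] F [ 0.52  0.15 -0.39] q [-0.67  0.76  1.05  1.72 -0.38  0.93 -1.1 ]
cam [707.5 -96.4 283.5] look [-0.286 -0.34  -0.896]
30 57 [-170.4 -163.7 -163.4]
45 54 [-180.7 -163.7 -163.4]
60 60 [-180.8 -163.9 -163.5]
75 57 [-180.7 -164.  -163.6]
90 68 [-180.4 -164.  -163.7]
105 61 [-164.4 -164.1 -163.8]
120 354 [-164.  -158.8 -151.8]
135 110 [-164.7 -164.3 -164. ]
150 137 [-164.8 -164.5 -164.2]
165 373 [-165.  -156.4 -151.7]
180 310 [-165.1 -164.6 -150.9]
195 260 [-165.4 -164.8 -151. ]
```

move_arm(motion=[[[0, 0, 0.001, 0, 0, 0, 0], [0, 0, 0.003, 0, 0, 0, 0], [0, 0, 0.005, 0, 0, 0, 0], [0, 0, 0.006, 0, 0, 0, 0], [0, 0, 0, 0, 0, 0, 0], [0, 0, 0, 0, 0, 0, 0], [0, 0, 0, 0, 0, 0, 0], [0, 0, 0, 0, 0, 0, 0], [0, 0, 0, 0, 0, 0, 0], [0, 0, 0, 0, 0, 0, 0], [0, 0, 0, 0, 0, 0, 0], [0, 0, 0, 0, 0, 0, 0]]])

```text
time_s: 30.93
position: [634.5, -133.6, 150.2]
ee_rot: [2.792, 0.061, -0.011]
ft_force: [0.3, -0.4, 0.1]
width: 0.1
gripper_force: 0.0
```

```bash
python3 face.py w25
```

```text
t 30.93 tcp [ 634.5 -133.6  150.2] jaw yaw -87.31 zax [-0.    -0.342 -0.94 ] F [ 0.32 -0.37  0.14] q [-0.7   0.77  1.06  1.72 -0.38  0.94 -1.12]
cam [707.5 -81.6 283.5] look [-0.286 -0.34  -0.896]
30 60 [-168.4 -163.7 -163.2]
45 54 [-180.6 -163.7 -163.3]
60 60 [-180.5 -163.8 -163.5]
75 62 [-178.8 -163.8 -163.6]
90 71 [-164.4 -164.  -163.8]
105 67 [-164.4 -164.1 -163.8]
120 329 [-164.2 -159.4 -152.2]
135 118 [-164.7 -164.4 -164.1]
150 147 [-165.  -164.6 -164.2]
165 193 [-165.1 -164.6 -164.2]
180 251 [-165.3 -164.8 -164.4]
195 333 [-165.5 -164.9 -164.4]
```

The door is at rest and only 0.5° from firmly shut. One last feather-light nudge.

move_arm(motion=[[[0, 0, -0.005, 0, 0, 0, 0], [0, 0, -0.005, 0, 0, 0, 0], [0, 0, -0.003, 0, 0, 0, 0], [0, 0, -0.001, 0, 0, 0, 0], [0, 0, -0.001, 0, 0, 0, 0], [0, 0, -0.0007, 0, 0, 0, 0], [0, 0, -0.0005, 0, 0, 0, 0], [0, 0, -0.0005, 0, 0, 0, 0], [0, 0, -0.0004, 0, 0, 0, 0], [0, 0, -0.0003, 0, 0, 0, 0], [0, 0, -0.0003, 0, 0, 0, 0], [0, 0, 0, 0, 0, 0, 0]]])

```text
time_s: 31.98
position: [634.5, -151.2, 150.2]
ee_rot: [2.792, 0.062, -0.011]
ft_force: [-0.3, 0.4, 0.3]
width: -0.0
gripper_force: 0.0
```

```bash
python3 face.py w26 | grep -v "^1[269]"
```

```text
t 31.98 tcp [ 634.5 -151.2  150.2] jaw yaw -87.3 zax [ 0.    -0.342 -0.94 ] F [-0.3   0.38  0.31] q [-0.66  0.76  1.05  1.72 -0.38  0.93 -1.1 ]
cam [707.5 -99.2 283.5] look [-0.286 -0.34  -0.896]
30 59 [-170.4 -165.  -164.4]
45 47 [-180.4 -164.9 -164.6]
60 46 [-165.4 -164.9 -164.7]
75 49 [-165.4 -165.  -164.8]
90 62 [-165.5 -165.2 -164.9]
105 55 [-165.5 -165.3 -165. ]
135 111 [-165.9 -165.5 -165.2]
150 144 [-166.  -165.7 -165.3]
180 409 [-166.2 -165.6 -151.3]
```

move_arm(motion=[[[0, 0, -0.0003, 0, 0, 0, 0], [0, 0, -0.0002, 0, 0, 0, 0], [0, 0, 0, 0, 0, 0, 0], [0, 0, 0, 0, 0, 0, 0], [0, 0, 0.0001, 0, 0, 0, 0], [0, 0, 0.0001, 0, 0, 0, 0], [0, 0, 0.0001, 0, 0, 0, 0], [0, 0, 0.0001, 0, 0, 0, 0], [0, 0, 0.0001, 0, 0, 0, 0], [0, 0, 0.0001, 0, 0, 0, 0], [0, 0, 0.0001, 0, 0, 0, 0], [0, 0, 0.0001, 0, 0, 0, 0]]])

```text
time_s: 33.03
position: [634.5, -150.8, 150.1]
ee_rot: [2.792, 0.062, -0.011]
ft_force: [0.1, 0.9, -0.1]
width: 0.0
gripper_force: 0.0
```

move_arm(motion=[[[0, 0, 0.0001, 0, 0, 0, 0], [0, 0, 0.0001, 0, 0, 0, 0], [0, 0, 0.0002, 0, 0, 0, 0], [0, 0, 0.0003, 0, 0, 0, 0], [0, 0, 0.0005, 0, 0, 0, 0], [0, 0, 0.001, 0, 0, 0, 0], [0, 0, 0.003, 0, 0, 0, 0], [0, 0, 0.006, 0, 0, 0, 0], [0, 0, 0.01, 0, 0, 0, 0], [0, 0, 0.01, 0, 0, 0, 0], [0, 0, 0, 0, 0, 0, 0], [0, 0, 0, 0, 0, 0, 0]]])

```text
time_s: 34.03
position: [634.9, -118.1, 149.9]
ee_rot: [2.792, 0.065, -0.011]
ft_force: [-0.0, 0.3, 0.8]
width: -0.0
gripper_force: 0.0
```

```bash
python3 face.py w27
```

```text
t 34.03 tcp [ 634.9 -118.1  149.9] jaw yaw -87.16 zax [ 0.    -0.342 -0.94 ] F [-0.03  0.35  0.75] q [-0.72  0.77  1.06  1.72 -0.38  0.95 -1.14]
cam [707.8 -66.  283.2] look [-0.286 -0.341 -0.896]
30 64 [-168.3 -163.4 -163. ]
45 62 [-180.6 -163.5 -163. ]
60 64 [-180.7 -163.6 -163.2]
75 74 [-180.4 -163.6 -163.3]
90 73 [-164.2 -163.7 -163.4]
105 72 [-164.3 -163.9 -163.5]
120 310 [-164.  -159.6 -152.5]
135 135 [-164.6 -164.2 -163.8]
150 160 [-164.5 -164.1 -163.6]
165 207 [-165.  -164.4 -163.8]
180 267 [-165.  -164.4 -164. ]
195 337 [-165.2 -164.7 -164. ]
```

move_arm(motion=[[[0, -0.005, 0.01, 0.025, 0, 0, 0], [0, -0.005, 0.005, 0.03, 4, 0, 0], [0, -0.01, 0, 0.03, 4, 0, 0], [0, -0.01, 0, 0.03, 4, 0, 0], [0, -0.01, 0, 0.03, 4, 0, 0], [0, -0.008, 0, 0.03, 4, 0, 0], [0, -0.008, 0, 0.03, 0, 0, 0], [0, 0, 0, 0, 0, 0, 0], [0, 0, 0, 0, 0, 0, 0]]])

```text
time_s: 34.83
position: [578.6, -106.4, 357.0]
ee_rot: [-3.141, -0.066, -0.006]
ft_force: [-0.1, -0.0, -1.0]
width: -0.3
gripper_force: 0.0
```

```bash
python3 slope.py w28
```

```text
t 34.83 tcp [ 578.6 -106.4  357. ] jaw yaw -87.59 zax [ 0.004  0.    -1.   ] F [-0.1  -0.01 -1.03] q [-0.62  0.43  1.09  1.52 -0.38  1.42 -1.04]
cam [ 651.1 -103.2  500.3] look [-0.283 -0.012 -0.959]
rail 500 644 25 slope deg 3.27 y at 640 -164.7 resid 0.17
lip 500 644 25 slope deg 2.23 y at 640 -175.6 resid 0.24
```

The door hangs seated and rests at its stop, holding the same place after two separate releases. The arm is clear of everything, so I'm handing in.

```bash
python3 -c "
from plant import bot
print(bot.job_done())"
```

```text
the job is handed in; nothing more can be done
None
```

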